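Sweep the tested rings into the collecting fence

ROBOT

A 7-joint arm with a two-finger parallel gripper is mounted at the origin on the work surface. World frame = base frame: x ahead of the robot, y to its left, z up, the work surface at z = 0. Lengths are in mm, angles in rad, forces in N, time in s.
With the tool pointing down it reaches from about 350 to 900 mm from the base axis. Payload 19.9 kg.
Tool frame: the origin (TCP) lies at the very end of the fingers, on their centre line; the grasp point (between the pads) lies behind it (arm.grip_depth is the z of the grasp point in the tool frame, in mm); z points along the fingers, y is the line along which they close (so a half turn about z gives the same grasp; the last joint's range is limited). The gripper opens to 85 mm and grips with 20 to 120 N. Pads are 22 mm wide; open, the fingers measure 114 mm over their backs; the gripper's body (76 mm by 85 mm) begins 54 mm behind the grasp point. The pads swing forward as they close: fully open they stand 13 mm farther back than shut.
Start: joints at [-1.151, 0.417, -0.01, 1.614, 0.005, 1.111, -0.053], TCP at [277.902, 559.796, 231.26] pointing down, gripper open.
Joint ranges: [-2.81, 2.81], [-0.39, 2.02], [-1.27, 1.25], [0.06, 2.57], [-1.19, 4.33], [0.19, 2], [-2.82, 2.82]. Speed limits (rad/s): [1.89, 1.89, 2.39, 2.39, 3.01, 3.01, 3.01].

INTERFACE

Orientations are given as [roll, pitch, yaw] about the fixed x, y, z axes, in that order (R = Rz(yaw) Ry(pitch) Rx(roll)).
In Python, from plant import arm gives the robot as it stands.
- The arm moves only by the shell command python3 -m handwheel 'ROWS' [FORCE]. ROWS is a JSON object of lists of equal length, an entry for each row: "gripper": the finger opening in cm, from 0 to 8.54; "xyz": the shift along the tool's x, y, z in cm, a list of three; "angular": the turn, a rotation vector about the tool's x, y, z in degrees, a list of three. In form: {"gripper": [gripper, ...], "xyz": [[x, y, z], ...], "angular": [[ax, ay, az], ...]}. A call has 1 to 8 rows; each row shifts and turns the commanded pose from where the row before left it, along the tool's axes as they then stand; what a row does not reach is not made up. A row lasts 1/12 s, in which the tool goes at most 41.7 mm and 7.16 degrees, less where a joint would pass 70% of its speed; a pose out of reach is approached as far as the arm can. A call is refused whole if a number of a shift passes 4.17 or a number of a turn 7.16, either way. A call with a gripper value outside its range is refused whole. The fingers move at their own pace and stop on an object; FORCE is the grip in N (left out, the last holds). Time passes only in rows, so rows that do not move let the fingers close. It gives the time, the measured TCP pose, the force, the opening and the grip force at its end, in the units of the state.
- arm.sense(): the state, without advancing time (a new reading comes with each control period).
- arm.get_image(name): name is "scene" or "top"; returns a dict with "image" (420x560x3 uint8, red, green, blue), "z_map" (420x560 float32, mm along the optical axis (not along the pixel's ray), 0 where there is no reading), "fovy" (degrees; the focal length in pixels is half the picture's height over the tangent of half this angle, whatever the lens; pixels are square), "cx", "cy" (the principal point, pixels), "k1" (the pictures are not rectified: a ray, as slopes to the right and down, at radius r is drawn at 1 + k1 r^2 times it, then the intrinsics apply), "extrinsics" (4x4, takes a point from camera to world coordinates). Camera axes: x right, y down, z forward; pixel columns grow to the right and rows downward; lengths in mm; the calibration is good to about 2 mm. A picture is of the moment at which its call begins.
- arm.sign_off(): hands the job in; it is judged then, once.
Trained networks look in the newest picture that a camera, given by its name, has taken for a name from the list of things; names that differ only in an ending like _2 or _b are one class to them, and where a whole thing is asked for, a point or a joint stands for the part that bears it (a point fixed in the world has none). Each returns a list of dicts, best first, with "p" (0 to 1); they miss things now and then, are a little off and sometimes report something else, mostly with a low value. They report only what shows in the picture. A call takes as long as a camera call. They do not tell look-alikes from the thing itself.
- arm.masks_of(query, camera): "region" (420x560 bool, what is visible of it) and "box" ([left, top, width, height] in pixels, round what is visible of it).
The state is a dict: "clock": time; "joints": joint angles; "joint_vel": joint speeds; "tau": joint torques, N m; "position": TCP position; "tool_rot": TCP orientation; "wrist_force": force on the tool from outside, world axes, zero at the start; "moment": the same for the moment, N m; "finger_gap": opening from 0.0 (shut) to 1.0 (fully open); "grasp_force": force on a finger pad.
Only numpy, scipy, OpenCV 4.12 (cv2) and the standard library are available. Lean on these libraries where they do the work, as an engineer would, in place of code of your own. Each camera call takes 0.05 s, during which the arm holds its last target. There are 200 camera calls.

TASK

Three single steel rings lie on the bench, finished with testing. With the tips of the gripper's fingers, push them along the bench into the three-sided collecting fence, in through its open side, until all three lie flat and completely inside it. Only slide the rings, never lift or pick them up, and leave the stack of three rings, the test block, the case and the wrench where they are.

Things in the scene. Friction and masses are not known exactly. Their poses are not given: they have to be found in the camera images.
- ring1: loose steel bearing ring lying flat by itself on the bench: outside diameter 52 mm, bore 34 mm, 14 mm high, about 130 g (90 to 170 g). Origin at the centre of its underside (in the bore, at bench height), z up. Slides on the bench when pushed; friction varies a little
- ring2: loose steel bearing ring lying flat by itself on the bench: outside diameter 52 mm, bore 34 mm, 14 mm high, about 130 g (90 to 170 g). Origin at the centre of its underside (in the bore, at bench height), z up. Slides on the bench when pushed; friction varies a little
- ring3: loose steel bearing ring lying flat by itself on the bench: outside diameter 52 mm, bore 34 mm, 14 mm high, about 130 g (90 to 170 g). Origin at the centre of its underside (in the bore, at bench height), z up. Slides on the bench when pushed; friction varies a little
- stack: stack of three rings of the same kind, still to be tested (leave alone): outside diameter 52 mm, 42 mm high, about 390 g, loose on the bench. Origin at the centre of its underside. It may stand in any of the four places in a row, with the single rings in the other three; the places are about 80 mm apart in x
- fence: fixed bare-metal fence: three walls 24 mm high, 6 mm thick, no floor. Origin: centre of the enclosed area, on the bench. Its x axis points from the open mouth to the back wall. Inside: 120 mm deep (mouth x = -60 mm, back wall x = +60 mm), 230 mm wide (side walls y = +-115 mm). From each mouth corner a wing flares out at 45 degrees, 25 mm out and forward. Low bolted feet outside the side walls
- test_block: square brass hardness test block, 60 x 60 x 12 mm, loose (leave alone). Origin at the centre of its underside
- case: small closed two-tone plastic case, 70 mm in its x, 100 mm in its y, 35 mm high, loose (leave alone). Origin at the centre of its underside
- wrench: steel open-ended wrench 160 mm long, lying flat along its own x axis, less than 20 mm high, loose (leave alone). Origin within its length, at the underside
Things that resemble listed ones, but are neither listed nor needed, are in the scene too. What is shaped like the ring1 but green is not meant.

How it is judged:
By the outcome, as a careful person would: the job done as asked, in the order asked, and still so for the second after the job is handed in, with the robot touching nothing.
It also fails if it takes over 72 s, if anything falls off the work surface, if the arm or the gripper's body presses on something with over 40 N, if the wrist force passes 120 N, or if a joint passes its speed limit or range.

## Working session

There is one attempt and no reset: what is moved stays moved. The work goes in short steps, Python scripts to look and compute and a shell command to move; the robot and the scene stay as the last step left them, time stands still between calls to the robot, and variables do not carry over. Pictures are saved under pics/ and viewed, at most 10 in all, crops included, and the job is handed in when it is done.

```bash
mkdir -p pics; cat > h.py <<'E'
import numpy as np, cv2
from plant import arm
def K(d):
    f=d["image"].shape[0]/2/np.tan(np.radians(d["fovy"])/2)
    return np.array([[f,0,d["cx"]],[0,f,d["cy"]],[0,0,1.]]),np.array([d["k1"],0,0,0.])
def world(d,mask):
    k,dist=K(d); v,u=np.nonzero(mask&(d["z_map"]>0))
    n=cv2.undistortPoints(np.c_[u,v].astype(float).reshape(-1,1,2),k,dist).reshape(-1,2)
    z=d["z_map"][v,u][:,None]; T=d["extrinsics"]
    return np.c_[n*z,z]@T[:3,:3].T+T[:3,3]
def save(d,name): cv2.imwrite("pics/"+name,d["image"][:,:,::-1])
E
python3 - <<'E'
from h import *
s=arm.sense(); print(s["clock"],s["position"],s["tool_rot"],s["finger_gap"],arm.grip_depth)
for c in("top","scene"):
    d=arm.get_image(c); save(d,c+"0.png"); print(c,d["extrinsics"].round(2).tolist())
    for q in("ring1","stack","fence","test_block","case","wrench"):
        for r in arm.masks_of(q,c)[:6]:
            w=world(d,r["region"])
            if len(w)<5: print(q,r["p"],r["box"]);continue
            lo,hi=np.percentile(w,[2,98],axis=0)
            t=w[w[:,2]>hi[2]-6]
            print(c,q,round(r["p"],2),r["box"],"lo",lo.round(),"hi",hi.round(),"mid",((t.min(0)+t.max(0))/2).round())
E
```

```text
0.0 [277.76596906 559.49631227 230.64299397] [-3.14034658e+00  7.05479186e-05  2.68073210e+00] 1.000967495030345 -18.700000000000003
top [[-0.02, -0.99, 0.16, 330.79], [-1.0, 0.02, 0.01, -40.15], [-0.01, -0.16, -0.99, 1321.59], [0.0, 0.0, 0.0, 1.0]]
top ring1 0.74 [299.7, 183.7, 21.7, 14.2] lo [ 571. -139.   -2.] hi [620. -92.  19.] mid [ 595. -114.   18.]
top ring1 0.73 [347.5, 203.1, 21.9, 13.8] lo [ 518. -273.   -1.] hi [ 567. -224.   20.] mid [ 542. -250.   18.]
top ring1 0.61 [330.2, 241.3, 17.2, 17.8] lo [ 402. -214.    8.] hi [ 447. -170.   21.] mid [ 425. -193.   18.]
top ring1 0.6 [292.6, 160.4, 16.3, 18.6] lo [ 643. -109.   -2.] hi [692. -60.  21.] mid [668. -84.  18.]
top ring1 0.53 [350.7, 168.5, 15.6, 16.0] lo [ 610. -282.    3.] hi [ 658. -235.   20.] mid [ 634. -259.   19.]
top stack 0.46 [315.4, 214.2, 21.4, 18.1] lo [ 479. -176.    8.] hi [ 527. -130.   47.] mid [ 503. -154.   46.]
top fence 0.83 [181.2, 170.1, 70.4, 103.6] lo [361.  75.  -1.] hi [653. 257.  29.] mid [519. 157.  28.]
top test_block 0.75 [275.3, 113.6, 22.5, 26.3] lo [760. -80.   5.] hi [826. -18.  18
[... 983 characters left out ...]
. -224.   19.] mid [ 546. -247.   16.]
scene stack 0.69 [225.6, 207.6, 16.4, 24.3] lo [ 466. -178.   -0.] hi [ 533. -129.   45.] mid [ 509. -153.   44.]
scene stack 0.24 [128.9, 222.7, 49.0, 41.1] lo [ 459. -434.    5.] hi [ 544. -332.   39.] mid [ 498. -383.   37.]
scene fence 0.88 [282.7, 144.3, 93.8, 84.4] lo [367.  66.  -0.] hi [647. 257.  28.] mid [522. 159.  26.]
scene test_block 0.64 [329.1, 116.9, 45.7, 15.8] lo [278. 262.  -1.] hi [351. 402.  13.] mid [316. 335.  11.]
scene case 0.64 [127.7, 223.9, 49.9, 39.6] lo [ 459. -433.    3.] hi [ 545. -331.   39.] mid [ 500. -383.   37.]
scene wrench 0.54 [330.5, 118.4, 44.4, 13.2] lo [278. 264.  -1.] hi [349. 396.  13.] mid [315. 330.  11.]
```

```bash
python3 - <<'E'
import cv2
a=cv2.imread("pics/top0.png");b=cv2.imread("pics/scene0.png")
cv2.imwrite("pics/c1.png",cv2.resize(a[90:320,110:440],(800,557),interpolation=cv2.INTER_CUBIC))
cv2.imwrite("pics/c2.png",cv2.resize(b[100:310,110:400],(800,579),interpolation=cv2.INTER_CUBIC))
E
```

```text
(no output)
```

View pics/c1.png

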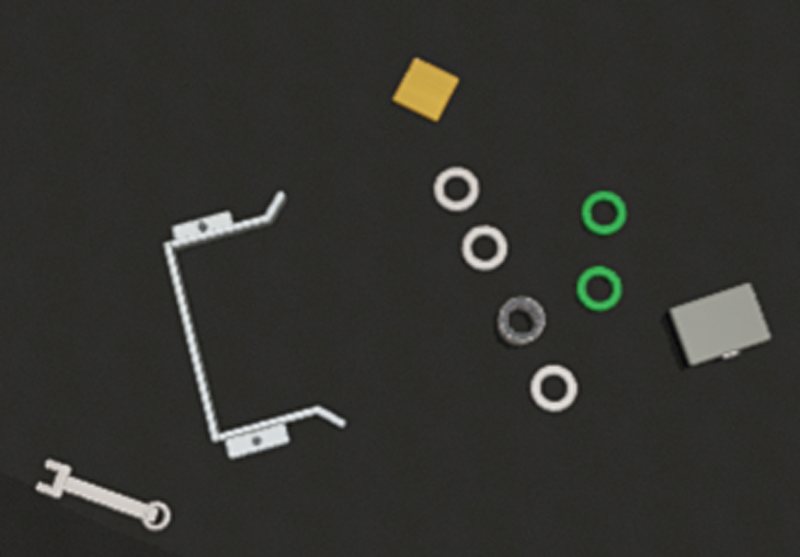

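View pics/c2.png

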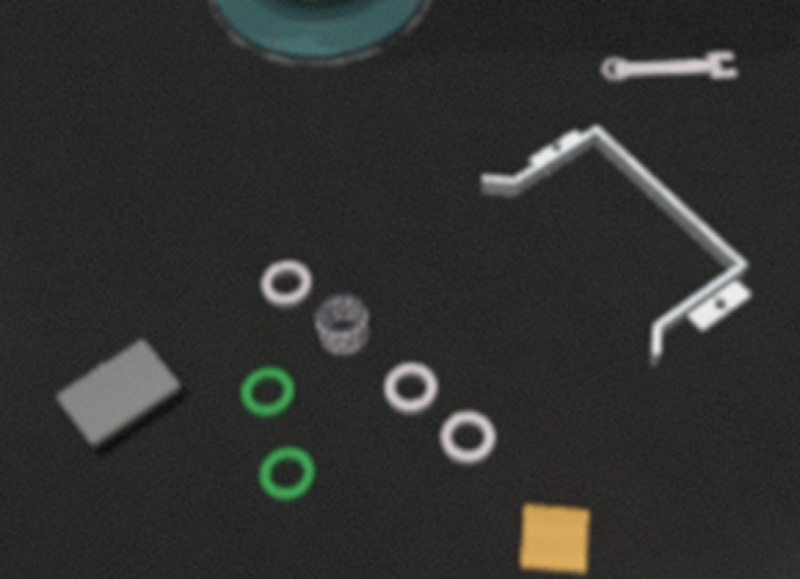

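```bash
cat > fence.py <<'E'
from h import *
from scipy.optimize import least_squares
def fit(c):
    d=arm.get_image(c); r=arm.masks_of("fence",c)[0]; m=cv2.dilate(r["region"].astype(np.uint8),np.ones((5,5)))>0
    w=world(d,m); w=w[(w[:,2]>17)&(w[:,2]<36)][:,:2]
    t=3; S=np.array([[[-60,118],[63,118]],[[63,118],[63,-118]],[[63,-118],[-60,-118]],[[-60,118],[-78,136]],[[-60,-118],[-78,-136]]],float)
    def res(p):
        c_,s_=np.cos(p[2]),np.sin(p[2]); q=(w-p[:2])@np.array([[c_,-s_],[s_,c_]])
        D=[]
        for a,b in S:
            u=np.clip(((q-a)@(b-a))/((b-a)@(b-a)),0,1)[:,None]; D.append(np.hypot(*(q-a-u*(b-a)).T))
        return np.min(D,0)
    o=least_squares(res,[510,178,1.82],loss="soft_l1",f_scale=4); return o.x,np.median(res(o.x)),len(w)
E
python3 - <<'E'
from fence import *
P=[]
for c in("top","scene"):
    o=fit(c); print(c,o); P.append(o[0])
p=np.mean(P,0); c,s=np.cos(p[2]),np.sin(p[2])
for n,r in dict(near=(427,-192),stack=(506,-154),mid=(596,-114),far=(670,-84),g1=(544,-249),g2=(636,-258)).items():
    print(n,((np.array(r)-p[:2])@np.array([[c,-s],[s,c]])).round())
E
```

```text
top (array([504.88236953, 169.97148212,   1.82478384]), np.float64(1.7661243396422286), 454)
scene (array([508.97319101, 170.33996649,   1.82305584]), np.float64(1.7673179429331967), 479)
near [-331.  168.]
stack [-314.   82.]
mid [-297.  -15.]
far [-287.  -94.]
g1 [-415.   69.]
g2 [-447.  -18.]
```

```bash
cat > go.py <<'E'
import sys; from h import *
from scipy.spatial.transform import Rotation as R
# target x y z yaw
def rem(x,y,z,yaw):
    s=arm.sense(); r=R.from_euler("xyz",s["tool_rot"]); g=R.from_euler("xyz",[np.pi,0,yaw])
    print("t",round(s["clock"],2),"pos",np.round(s["position"],1),"rot",np.round(s["tool_rot"],3),"gap",round(s["finger_gap"],2),"F",np.round(s["wrist_force"],1))
    print("turn deg",np.degrees((r.inv()*g).as_rotvec()).round(1),"shift cm (goal frame)",(g.inv().apply(np.array([x,y,z])-s["position"])/10).round(2))
if __name__=="__main__": rem(*map(float,sys.argv[1:]))
E
python3 -m handwheel '{"gripper":[2,2,2,2,2,2,2,2],"xyz":[[0,0,1],[0,0,1],[0,0,1],[0,0,1],[0,0,1],[0,0,1],[0,0,1],[0,0,0]],"angular":[[0,0,6.9],[0,0,6.9],[0,0,6.9],[0,0,6.9],[0,0,6.9],[0,0,6.9],[0,0,6.9],[0,0,0]]}' 40
python3 go.py 613 -177 60 1.84
```

```text
clock: 1.57
position: [277.4, 559.0, 159.4]
tool_rot: [-3.14, 0.002, 1.832]
wrist_force: [-0.4, -0.2, -0.4]
finger_gap: 0.231
grasp_force: 0.0
t 1.57 pos [277.4 559.  159.4] rot [-3.140e+00  2.000e-03  1.832e+00] gap 0.23 F [-0.4 -0.2 -0.4]
turn deg [-0.1  0.1 -0.5] shift cm (goal frame) [-79.88  12.78   9.94]
```

```bash

python3 -m handwheel '{"gripper":[2,2,2,2,2,2,2,2],"xyz":[[-3.3,0.5,0],[-3.3,0.5,0],[-3.3,0.5,0],[-3.3,0.5,0],[-3.3,0.5,0],[-3.3,0.5,0],[-3.3,0.5,0],[-3.3,0.5,0]],"angular":[[0,0,0],[0,0,0],[0,0,0],[0,0,0],[0,0,0],[0,0,0],[0,0,0],[0,0,0]]}'
python3 -m handwheel '{"gripper":[2,2,2,2,2,2,2,2],"xyz":[[-3.3,0.5,0],[-3.3,0.5,0],[-3.3,0.5,0],[-3.3,0.5,0],[-3.3,0.5,0],[-3.3,0.5,0],[-3.3,0.5,0],[-3.3,0.5,0]],"angular":[[0,0,0],[0,0,0],[0,0,0],[0,0,0],[0,0,0],[0,0,0],[0,0,0],[0,0,0]]}'
python3 go.py 613 -177 60 1.84
```

```text
clock: 2.23
position: [386.7, 314.4, 162.0]
tool_rot: [3.141, -0.0, 1.843]
wrist_force: [1.1, 0.7, 0.1]
finger_gap: 0.232
grasp_force: 0.0
clock: 2.9
position: [495.1, 70.1, 162.1]
tool_rot: [3.141, -0.0, 1.843]
wrist_force: [0.3, 0.6, -0.4]
finger_gap: 0.236
grasp_force: 0.0
t 2.9 pos [495.1  70.1 162.1] rot [ 3.141 -0.     1.843] gap 0.24 F [ 0.3  0.6 -0.4]
turn deg [ 0.1 -0.   0.2] shift cm (goal frame) [-26.96   4.8   10.21]
```

```bash

python3 -m handwheel '{"gripper":[2,2,2,2,2,2,2,2],"xyz":[[-3.4,0.6,0],[-3.4,0.6,0],[-3.4,0.6,0],[-3.4,0.6,0],[-3.4,0.6,0],[-3.4,0.6,0],[-3.4,0.6,1],[-3.2,0.6,3]],"angular":[[0,0,0],[0,0,0],[0,0,0],[0,0,0],[0,0,0],[0,0,0],[0,0,0],[0,0,0]]}'
python3 -m handwheel '{"gripper":[2,2,2],"xyz":[[0,0,3],[0,0,3],[0,0,0]],"angular":[[0,0,0],[0,0,0],[0,0,0]]}'
python3 - <<'E'
from go import *; rem(613,-177,5,1.84)
d=arm.get_image("top"); save(d,"t1.png")
for r in arm.masks_of("ring1","top"):
    w=world(d,r["region"]); lo,hi=w.min(0),w.max(0); print(round(r["p"],2),((lo+hi)/2).round())
a=d["image"][140:290,250:420,::-1]; cv2.imwrite("pics/t1c.png",cv2.resize(a,(680,600),interpolation=cv2.INTER_CUBIC))
E
```

```text
clock: 3.57
position: [613.9, -177.2, 126.5]
tool_rot: [3.136, 0.003, 1.842]
wrist_force: [1.6, 0.1, 0.7]
finger_gap: 0.235
grasp_force: 0.0
clock: 3.82
position: [608.4, -174.0, 58.2]
tool_rot: [-3.135, -0.003, 1.841]
wrist_force: [-0.2, 0.8, -1.7]
finger_gap: 0.234
grasp_force: 0.0
t 3.82 pos [ 608.4 -174.    58.2] rot [-3.135e+00 -3.000e-03  1.841e+00] gap 0.23 F [-0.2  0.8 -1.7]
turn deg [-0.4 -0.2  0.1] shift cm (goal frame) [-0.42  0.36  5.32]
0.62 [667. -84.  10.]
0.55 [ 541. -253.   12.]
0.45 [ 428. -195.    9.]
```

View pics/t1c.png

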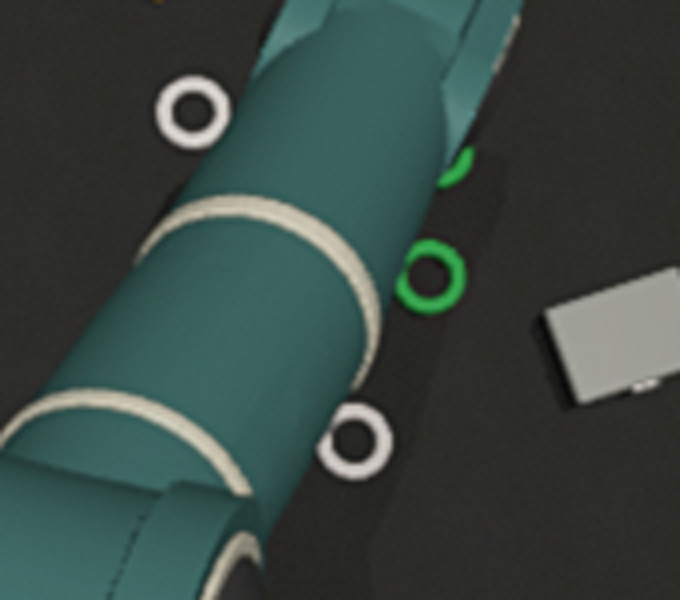

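```bash

python3 -m handwheel '{"gripper":[2,2,2,2,2,2],"xyz":[[-0.4,0.3,2],[0,0,1.5],[0,0,0.8],[0,0,0.5],[0,0,0.3],[0,0,0]],"angular":[[0,0,0],[0,0,0],[0,0,0],[0,0,0],[0,0,0],[0,0,0]]}'
python3 - <<'E'
from go import *; rem(613,-177,5,1.84)
d=arm.get_image("scene"); save(d,"s1.png")
for r in arm.masks_of("ring1","scene"):
    w=world(d,r["region"]); lo,hi=w.min(0),w.max(0); print(round(r["p"],2),((lo+hi)/2).round())
a=d["image"][160:310,160:330,::-1]; cv2.imwrite("pics/s1c.png",cv2.resize(a,(680,600),interpolation=cv2.INTER_CUBIC))
E
```

```text
clock: 4.42
position: [615.0, -177.3, 12.2]
tool_rot: [-3.141, -0.0, 1.838]
wrist_force: [0.1, 0.9, -0.9]
finger_gap: 0.234
grasp_force: 0.0
t 4.42 pos [ 615.  -177.3   12.2] rot [-3.141 -0.     1.838] gap 0.23 F [ 0.1  0.9 -0.9]
turn deg [-0.  -0.  -0.1] shift cm (goal frame) [ 0.09 -0.19  0.72]
0.72 [ 638. -258.   12.]
0.67 [672. -83.  12.]
0.58 [ 594. -113.    9.]
0.57 [ 547. -248.   10.]
```

View pics/s1c.png

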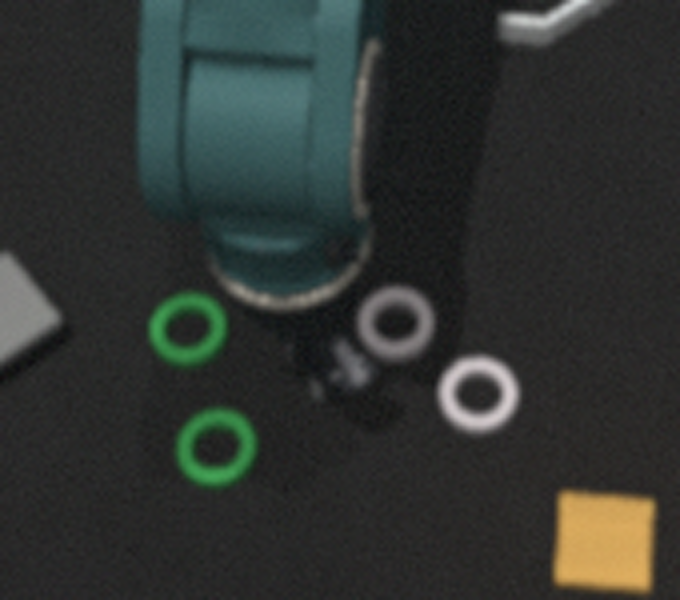

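```bash

python3 -m handwheel '{"gripper":[2,2,2,2,2,2,2,2],"xyz":[[0,-0.2,0.4],[0,0,0.35],[0.4,0,0],[0.5,0,0],[0.5,0,0],[0.5,0,0],[0.8,0,0],[1,0,0]],"angular":[[0,0,0],[0,0,0],[0,0,0],[0,0,0],[0,0,0],[0,0,0],[0,0,0],[0,0,0]]}'
python3 -m handwheel '{"gripper":[2,2,2,2,2,2,2,2],"xyz":[[1.2,0,0],[1.2,0,0],[1.2,0,0],[1.2,0,0],[1.2,0,0],[1.2,0,0],[0.8,0,0],[0.5,0,0]],"angular":[[0,0,0],[0,0,0],[0,0,0],[0,0,0],[0,0,0],[0,0,0],[0,0,0],[0,0,0]]}'
cat >> h.py <<'E'
def look(c):
    p=np.array([507,170]);a=1.824;C,S=np.cos(a),np.sin(a); d=arm.get_image(c)
    for r in arm.masks_of("ring1",c):
        w=world(d,r["region"])
        if len(w)<5: continue
        m=((w.min(0)+w.max(0))/2).round(); col=d["image"][r["region"]].mean(0).round()
        print(c,round(r["p"],2),m,"fence",((m[:2]-p)@np.array([[C,-S],[S,C]])).round(),"rgb",col)
    return d
E
python3 - <<'E'
from go import *; rem(521,158,5,1.844); look("scene"); look("top")
E
```

```text
clock: 5.18
position: [603.2, -141.9, 4.7]
tool_rot: [3.141, 0.0, 1.837]
wrist_force: [-0.3, -1.2, 0.6]
finger_gap: 0.236
grasp_force: 0.5
clock: 5.85
position: [580.6, -58.9, 4.6]
tool_rot: [-3.142, -0.0, 1.839]
wrist_force: [1.0, -0.2, 0.1]
finger_gap: 0.233
grasp_force: 0.6
t 5.85 pos [580.6 -58.9   4.6] rot [-3.142 -0.     1.839] gap 0.23 F [ 1.  -0.2  0.1]
turn deg [-0.  -0.  -0.3] shift cm (goal frame) [22.49  0.11 -0.04]
scene 0.74 [ 634. -257.    9.] fence [-445.  -16.] rgb [ 55. 127.  68.]
scene 0.73 [667. -83.   9.] fence [-285.  -92.] rgb [170. 163. 165.]
scene 0.67 [ 431. -189.    9.] fence [-329.  164.] rgb [153. 147. 148.]
scene 0.52 [ 542. -248.    9.] fence [-413.   71.] rgb [ 54. 126.  68.]
scene 0.43 [572.  -8.  12.] fence [-189.  -18.] rgb [115. 111. 112.]
top 0.73 [ 634. -258.   11.] fence [-446.  -16.] rgb [ 51. 159.  75.]
top 0.63 [ 542. -249.   13.] fence [-414.   71.] rgb [ 58. 172.  84.]
```

```bash

python3 -m handwheel '{"gripper":[2,2,2,2,2,2,2,2],"xyz":[[0.8,0,0],[1.2,0,0],[1.2,0,0],[1.2,0,0],[1.2,0,0],[1.2,0,0],[1.2,0,0],[1.2,0,0]],"angular":[[0,0,0],[0,0,0],[0,0,0],[0,0,0],[0,0,0],[0,0,0],[0,0,0],[0,0,0]]}'
python3 -m handwheel '{"gripper":[2,2,2,2,2,2,2,2],"xyz":[[1.2,0,0],[1.2,0,0],[1.2,0,0],[1.2,0,0],[1.2,0,0],[0.8,0,0],[0.5,0,0],[0.3,0,0]],"angular":[[0,0,0],[0,0,0],[0,0,0],[0,0,0],[0,0,0],[0,0,0],[0,0,0],[0,0,0]]}'
python3 - <<'E'
from go import *; rem(521,158,5,1.844); look("scene"); look("top")
E
```

```text
clock: 6.72
position: [556.2, 29.8, 4.6]
tool_rot: [-3.142, 0.0, 1.838]
wrist_force: [0.5, -1.1, 1.0]
finger_gap: 0.237
grasp_force: 0.6
clock: 7.38
position: [536.4, 102.5, 4.5]
tool_rot: [-3.141, 0.0, 1.838]
wrist_force: [0.3, -1.2, 0.0]
finger_gap: 0.23
grasp_force: 0.6
t 7.38 pos [536.4 102.5   4.5] rot [-3.141  0.     1.838] gap 0.23 F [ 0.3 -1.2  0. ]
turn deg [-0.   0.  -0.3] shift cm (goal frame) [ 5.76  0.02 -0.05]
scene 0.74 [ 638. -258.   12.] fence [-447.  -20.] rgb [ 59. 141.  75.]
scene 0.72 [ 430. -188.   10.] fence [-327.  164.] rgb [157. 151. 153.]
scene 0.7 [ 546. -249.   10.] fence [-415.   67.] rgb [ 55. 128.  68.]
scene 0.63 [671. -83.  12.] fence [-286.  -95.] rgb [175. 168. 169.]
top 0.64 [ 428. -192.    8.] fence [-331.  167.] rgb [182. 178. 174.]
top 0.43 [ 543. -251.    9.] fence [-417.   71.] rgb [ 52. 154.  75.]
```

```bash

python3 -m handwheel '{"gripper":[2,2,2,2,2,2,2],"xyz":[[0.8,0,0],[1.1,0,0],[1.1,0,0],[1.1,0,0],[0.7,0,0],[0.5,0,0],[0,0,0]],"angular":[[0,0,0],[0,0,0],[0,0,0],[0,0,0],[0,0,0],[0,0,0],[0,0,0]]}'
python3 -m handwheel '{"gripper":[2,2,2,2,2,2,2,2],"xyz":[[-1,0,0],[-1,0,-1],[0,0,-3],[0,0,-3],[0,0,-2],[0,0,0],[0,0,0],[0,0,0]],"angular":[[0,0,0],[0,0,0],[0,0,0],[0,0,0],[0,0,6.2],[0,0,6.2],[0,0,6.2],[0,0,0]]}'
python3 - <<'E'
from go import *; rem(423,-257,90,1.513); d=look("scene"); look("top"); save(d,"s2.png")
E
```

```text
clock: 8.17
position: [522.2, 154.4, 4.5]
tool_rot: [-3.142, -0.0, 1.84]
wrist_force: [0.3, -0.4, -1.6]
finger_gap: 0.233
grasp_force: 0.0
clock: 8.83
position: [528.4, 131.9, 95.6]
tool_rot: [3.141, -0.0, 1.506]
wrist_force: [0.1, 0.3, 0.0]
finger_gap: 0.237
grasp_force: 0.0
t 8.83 pos [528.4 131.9  95.6] rot [ 3.141 -0.     1.506] gap 0.24 F [0.1 0.3 0. ]
turn deg [ 0.1 -0.  -0.4] shift cm (goal frame) [-39.44  -8.28   0.56]
scene 0.73 [529. 175.  74.] fence [ -1. -23.] rgb [93. 90. 91.]
scene 0.71 [666. -81.   8.] fence [-283.  -91.] rgb [155. 149. 150.]
scene 0.65 [ 543. -248.   11.] fence [-414.   70.] rgb [ 56. 133.  71.]
scene 0.47 [ 639. -257.   11.] fence [-446.  -21.] rgb [ 58. 138.  74.]
scene 0.45 [ 430. -190.   11.] fence [-329.  165.] rgb [159. 153. 154.]
top 0.63 [669. -83.   8.] fence [-286.  -93.] rgb [182. 177. 172.]
top 0.61 [ 426. -191.    8.] fence [-329.  169.] rgb [200. 196. 191.]
top 0.55 [ 638. -260.   10.] fence [-449.  -19.] rgb [ 49. 149.  71.]
```

View pics/s2.png

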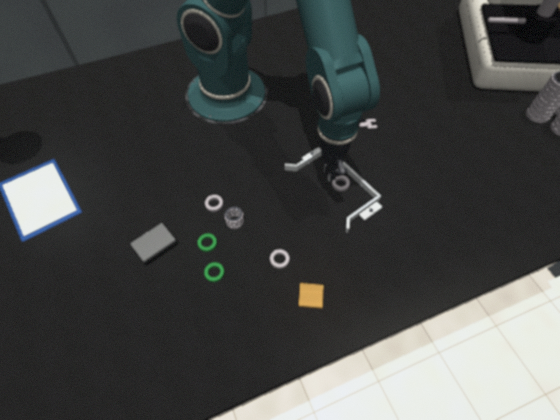

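```bash

python3 -m handwheel '{"gripper":[2,2,2,2,2,2,2,2],"xyz":[[-3.2,-0.7,0],[-3.2,-0.7,0],[-3.2,-0.7,0],[-3.2,-0.7,0],[-3.2,-0.7,0],[-3.2,-0.7,0],[-3.2,-0.7,0],[-3.2,-0.7,0]],"angular":[[0,0,0],[0,0,0],[0,0,0],[0,0,0],[0,0,0],[0,0,0],[0,0,0],[0,0,0]]}'
python3 -m handwheel '{"gripper":[2,2,2,2,2,2,2,2],"xyz":[[-3.2,-0.7,0],[-3.2,-0.7,0],[-3.2,-0.7,0],[-3.2,-0.6,0],[-1,0,0],[0,0,1.5],[0,0,1.5],[0,0,0]],"angular":[[0,0,0],[0,0,0],[0,0,0],[0,0,-0.4],[0,0,0],[0,0,0],[0,0,0],[0,0,0]]}'
python3 - <<'E'
from go import *; rem(423,-257,4.5,1.513); look("scene"); look("top")
E
```

```text
clock: 9.7
position: [456.4, -120.6, 94.7]
tool_rot: [-3.142, 0.0, 1.516]
wrist_force: [0.6, -0.5, -0.1]
finger_gap: 0.236
grasp_force: 0.0
clock: 10.37
position: [421.1, -254.8, 62.6]
tool_rot: [-3.139, -0.001, 1.521]
wrist_force: [-1.6, 0.5, -1.1]
finger_gap: 0.234
grasp_force: 0.0
t 10.37 pos [ 421.1 -254.8   62.6] rot [-3.139e+00 -1.000e-03  1.521e+00] gap 0.23 F [-1.6  0.5 -1.1]
turn deg [-0.2 -0.1  0.5] shift cm (goal frame) [-0.21  0.2   5.81]
scene 0.71 [670. -82.  13.] fence [-285.  -95.] rgb [185. 177. 179.]
scene 0.64 [513. 185.   9.] fence [ 13. -10.] rgb [160. 154. 156.]
scene 0.64 [ 432. -192.   11.] fence [-332.  163.] rgb [120. 115. 116.]
scene 0.58 [ 634. -258.    9.] fence [-446.  -16.] rgb [ 57. 134.  72.]
scene 0.49 [ 547. -248.   10.] fence [-415.   66.] rgb [ 55. 130.  69.]
top 0.74 [ 634. -258.    9.] fence [-446.  -16.] rgb [ 51. 159.  76.]
top 0.68 [ 542. -248.    9.] fence [-413.   71.] rgb [ 52. 154.  75.]
top 0.67 [ 429. -189.   10.] fence [-328.  165.] rgb [157. 152. 148.]
top 0.48 [508. 187.  11.] fence [16. -5.] rgb [197. 192. 187.]
top 0.47 [669. -85.  11.] fence [-287.  -93.] rgb [189. 184. 179.]
```

```bash

python3 -m handwheel '{"gripper":[2,2,2,2,2,2,2],"xyz":[[-0.3,0.4,2],[0,0,1.5],[0,0,1],[0,0,0.7],[0,0,0.4],[0,0,0.2],[0,0,0]],"angular":[[0,0,0.4],[0,0,0],[0,0,0],[0,0,0],[0,0,0],[0,0,0],[0,0,0]]}'
python3 - <<'E'
from go import *; rem(447,140,4.5,1.513)
E
```

```text
clock: 11.15
position: [426.3, -258.3, 6.8]
tool_rot: [3.141, 0.0, 1.513]
wrist_force: [1.0, -0.7, -0.6]
finger_gap: 0.232
grasp_force: 0.0
t 11.15 pos [ 426.3 -258.3    6.8] rot [3.141 0.    1.513] gap 0.23 F [ 1.  -0.7 -0.6]
turn deg [0. 0. 0.] shift cm (goal frame) [39.88 -0.24  0.23]
```

```bash

python3 -m handwheel '{"gripper":[2,2,2,2,2,2,2,2],"xyz":[[0.4,-0.1,0.2],[0.5,0,0],[0.5,0,0],[0.5,0,0],[0.5,0,0],[0.8,0,0],[1,0,0],[1.2,0,0]],"angular":[[0,0,0],[0,0,0],[0,0,0],[0,0,0],[0,0,0],[0,0,0],[0,0,0],[0,0,0]]}'
python3 -m handwheel '{"gripper":[2,2,2,2,2,2,2,2],"xyz":[[1.2,0,0],[1.2,0,0],[1.2,0,0],[1.2,0,0],[1.2,0,0],[1.2,0,0],[1.2,0,0],[1.2,0,0]],"angular":[[0,0,0],[0,0,0],[0,0,0],[0,0,0],[0,0,0],[0,0,0],[0,0,0],[0,0,0]]}'
python3 -m handwheel '{"gripper":[2,2,2,2,2,2,2,2],"xyz":[[1.2,0,0],[1.2,0,0],[1.2,0,0],[1.2,0,0],[1.2,0,0],[0.8,0,0],[0.5,0,0],[0.3,0,0]],"angular":[[0,0,0],[0,0,0],[0,0,0],[0,0,0],[0,0,0],[0,0,0],[0,0,0],[0,0,0]]}'
python3 - <<'E'
from go import *; rem(447,140,4.5,1.513); look("scene"); look("top")
E
```

```text
clock: 11.82
position: [428.4, -203.7, 4.7]
tool_rot: [3.141, 0.0, 1.513]
wrist_force: [0.0, -0.5, -0.3]
finger_gap: 0.231
grasp_force: 0.5
clock: 12.48
position: [433.8, -107.2, 4.6]
tool_rot: [3.141, 0.0, 1.513]
wrist_force: [-0.4, -1.2, 1.0]
finger_gap: 0.234
grasp_force: 0.6
clock: 13.15
position: [438.2, -31.8, 4.6]
tool_rot: [3.142, 0.0, 1.514]
wrist_force: [0.3, -0.7, 1.3]
finger_gap: 0.233
grasp_force: 0.5
t 13.15 pos [438.2 -31.8   4.6] rot [3.142 0.    1.514] gap 0.23 F [ 0.3 -0.7  1.3]
turn deg [0.  0.  0.1] shift cm (goal frame) [ 1.72e+01 -1.20e-01  1.00e-02]
scene 0.66 [512. 186.   9.] fence [14. -9.] rgb [158. 151. 153.]
scene 0.65 [667. -82.   9.] fence [-284.  -92.] rgb [162. 156. 157.]
scene 0.63 [448.  -0.  25.] fence [-150.  100.] rgb [106. 102. 103.]
scene 0.54 [ 638. -257.   12.] fence [-446.  -20.] rgb [ 58. 138.  73.]
scene 0.46 [ 547. -248.   10.] fence [-415.   66.] rgb [ 54. 130.  69.]
top 0.62 [509. 185.  10.] fence [14. -6.] rgb [188. 183. 179.]
top 0.57 [667. -83.  14.] fence [-285.  -92.] rgb [196. 191. 186.]
top 0.53 [ 636. -258.   10.] fence [-447.  -18.] rgb [ 50. 153.  73.]
top 0.43 [ 543. -249.   10.] fence [-415.   70.] rgb [ 55. 166.  80.]
```

```bash

python3 -m handwheel '{"gripper":[2,2,2,2,2,2,2,2],"xyz":[[0.8,0,0],[1.2,0,0],[1.2,0,0],[1.2,0,0],[1.2,0,0],[1.2,0,0],[1.2,0,0],[1.2,0,0]],"angular":[[0,0,0],[0,0,0],[0,0,0],[0,0,0],[0,0,0],[0,0,0],[0,0,0],[0,0,0]]}'
python3 -m handwheel '{"gripper":[2,2,2,2,2,2,2,2],"xyz":[[1.2,0,0],[1.2,0,0],[1.2,0,0],[1.2,0,0],[1.1,0,0],[0.8,0,0],[0.6,0,0],[0,0,0]],"angular":[[0,0,0],[0,0,0],[0,0,0],[0,0,0],[0,0,0],[0,0,0],[0,0,0],[0,0,0]]}'
python3 - <<'E'
from go import *; rem(447,140,4.5,1.513); look("scene"); look("top")
E
```

```text
clock: 14.02
position: [443.5, 59.9, 4.6]
tool_rot: [3.142, 0.0, 1.513]
wrist_force: [-0.2, -0.6, 1.5]
finger_gap: 0.235
grasp_force: 0.6
clock: 14.68
position: [447.7, 133.3, 4.5]
tool_rot: [-3.142, -0.0, 1.514]
wrist_force: [-0.2, 0.2, -0.3]
finger_gap: 0.238
grasp_force: 0.0
t 14.68 pos [447.7 133.3   4.5] rot [-3.142 -0.     1.514] gap 0.24 F [-0.2  0.2 -0.3]
turn deg [-0.  -0.   0.1] shift cm (goal frame) [ 0.66 -0.11  0.  ]
scene 0.62 [ 638. -253.   12.] fence [-442.  -21.] rgb [ 59. 140.  74.]
scene 0.54 [671. -82.  10.] fence [-285.  -96.] rgb [178. 171. 173.]
scene 0.53 [ 547. -247.   11.] fence [-414.   66.] rgb [ 56. 135.  71.]
scene 0.44 [512. 185.   9.] fence [13. -9.] rgb [154. 148. 150.]
top 0.57 [ 635. -257.   12.] fence [-445.  -17.] rgb [ 53. 163.  78.]
top 0.52 [667. -84.  13.] fence [-286.  -91.] rgb [192. 187. 182.]
top 0.45 [ 542. -250.   13.] fence [-415.   71.] rgb [ 55. 163.  79.]
```

```bash

python3 -m handwheel '{"gripper":[2,2,2,2,2,2,2,2],"xyz":[[-1,0,0],[-1,0,-1],[0,0,-3],[0,0,-3],[0,0,-2],[0,0,0],[0,0,0],[0,0,0]],"angular":[[0,0,0],[0,0,0],[0,0,0],[0,0,0],[0,0,-7.1],[0,0,-7.1],[0,0,-7.1],[0,0,-0.4]]}'
python3 - <<'E'
from go import *; rem(690,-145,90,1.893); look("scene"); look("top")
E
```

```text
clock: 15.55
position: [446.7, 111.0, 95.6]
tool_rot: [3.14, -0.0, 1.897]
wrist_force: [-0.2, -0.7, -0.4]
finger_gap: 0.235
grasp_force: 0.0
t 15.55 pos [446.7 111.   95.6] rot [ 3.14  -0.     1.897] gap 0.24 F [-0.2 -0.7 -0.4]
turn deg [ 0.1 -0.   0.2] shift cm (goal frame) [-31.98  14.97   0.56]
scene 0.74 [512. 185.   9.] fence [13. -9.] rgb [156. 150. 151.]
scene 0.74 [ 542. -248.    8.] fence [-413.   71.] rgb [ 54. 126.  67.]
scene 0.56 [ 633. -258.    8.] fence [-446.  -15.] rgb [ 55. 127.  68.]
scene 0.55 [452. 167.   9.] fence [11. 54.] rgb [106. 102. 103.]
scene 0.53 [671. -83.  10.] fence [-286.  -95.] rgb [174. 167. 169.]
top 0.61 [ 634. -259.   10.] fence [-447.  -15.] rgb [ 50. 152.  72.]
top 0.53 [ 543. -249.   11.] fence [-415.   70.] rgb [ 53. 157.  76.]
top 0.43 [670. -83.   9.] fence [-286.  -94.] rgb [190. 185. 180.]
```

Ring 2 lies inside at about (11, 54) in the fence frame. Now the far ring.

```bash

python3 -m handwheel '{"gripper":[2,2,2,2,2,2,2,2],"xyz":[[-3,1.4,0],[-3,1.4,0],[-3,1.4,0],[-3,1.4,0],[-3,1.4,0],[-3,1.4,0],[-3,1.4,0],[-3,1.4,0]],"angular":[[0,0,0],[0,0,0],[0,0,0],[0,0,0],[0,0,0],[0,0,0],[0,0,0],[0,0,0]]}'
python3 -m handwheel '{"gripper":[2,2,2,2,2,2,2,2],"xyz":[[-3,1.4,0],[-3,1.4,0],[-2,1,0],[0,0,0],[0,0,1.5],[0,0,1.5],[0,0,0],[0,0,0]],"angular":[[0,0,0],[0,0,0],[0,0,0],[0,0,0],[0,0,0],[0,0,0],[0,0,0],[0,0,0]]}'
python3 - <<'E'
from go import *; rem(690,-145,4.5,1.893)
E
```

```text
clock: 16.42
position: [629.2, -81.8, 94.1]
tool_rot: [-3.14, 0.0, 1.889]
wrist_force: [1.1, 1.0, 0.0]
finger_gap: 0.235
grasp_force: 0.0
clock: 17.08
position: [688.9, -143.2, 63.1]
tool_rot: [-3.139, -0.001, 1.892]
wrist_force: [1.0, -0.6, 0.3]
finger_gap: 0.238
grasp_force: 0.0
t 17.08 pos [ 688.9 -143.2   63.1] rot [-3.139e+00 -1.000e-03  1.892e+00] gap 0.24 F [ 1.  -0.6  0.3]
turn deg [-0.1 -0.1 -0.1] shift cm (goal frame) [-0.2   0.05  5.86]
```

```bash

python3 -m handwheel '{"gripper":[2,2,2,2,2,2,2],"xyz":[[-0.2,0,2],[0,0,1.5],[0,0,1],[0,0,0.7],[0,0,0.4],[0,0,0.2],[0,0,0]],"angular":[[0,0,0],[0,0,0],[0,0,0],[0,0,0],[0,0,0],[0,0,0],[0,0,0]]}'
python3 - <<'E'
from go import *; rem(583,174,4.5,1.893); look("scene")
E
```

```text
clock: 17.67
position: [690.6, -146.0, 6.6]
tool_rot: [-3.141, 0.0, 1.892]
wrist_force: [0.7, 0.1, -0.0]
finger_gap: 0.235
grasp_force: 0.0
t 17.67 pos [ 690.6 -146.     6.6] rot [-3.141  0.     1.892] gap 0.24 F [ 0.7  0.1 -0. ]
turn deg [-0.   0.  -0.1] shift cm (goal frame) [33.76 -0.07  0.21]
scene 0.55 [ 637. -259.    8.] fence [-448.  -18.] rgb [ 52. 121.  65.]
scene 0.52 [453. 171.  11.] fence [14. 52.] rgb [155. 149. 151.]
scene 0.5 [507. 187.   8.] fence [16. -4.] rgb [149. 143. 144.]
scene 0.5 [ 547. -247.   10.] fence [-414.   66.] rgb [ 54. 130.  69.]
```

```bash

python3 -m handwheel '{"gripper":[2,2,2,2,2,2,2,2],"xyz":[[0.4,0,0.2],[0.5,0,0],[0.5,0,0],[0.5,0,0],[0.5,0,0],[0.8,0,0],[1,0,0],[1.2,0,0]],"angular":[[0,0,0],[0,0,0],[0,0,0],[0,0,0],[0,0,0],[0,0,0],[0,0,0],[0,0,0]]}'
python3 -m handwheel '{"gripper":[2,2,2,2,2,2,2,2],"xyz":[[1.2,0,0],[1.2,0,0],[1.2,0,0],[1.2,0,0],[1.2,0,0],[0.8,0,0],[0.5,0,0],[0.3,0,0]],"angular":[[0,0,0],[0,0,0],[0,0,0],[0,0,0],[0,0,0],[0,0,0],[0,0,0],[0,0,0]]}'
python3 - <<'E'
from go import *; rem(583,174,4.5,1.893); look("scene"); look("top")
E
```

```text
clock: 18.43
position: [673.2, -94.2, 4.7]
tool_rot: [3.142, 0.0, 1.891]
wrist_force: [0.4, -1.3, 0.4]
finger_gap: 0.236
grasp_force: 0.4
clock: 19.1
position: [649.4, -21.8, 4.6]
tool_rot: [3.142, 0.0, 1.893]
wrist_force: [-0.3, -0.7, 0.6]
finger_gap: 0.235
grasp_force: 0.4
t 19.1 pos [649.4 -21.8   4.6] rot [3.142 0.    1.893] gap 0.23 F [-0.3 -0.7  0.6]
turn deg [ 0.  0. -0.] shift cm (goal frame) [ 2.068e+01 -1.000e-01  1.000e-02]
scene 0.73 [ 547. -250.   11.] fence [-417.   66.] rgb [ 57. 138.  73.]
scene 0.51 [510. 190.   9.] fence [19. -8.] rgb [147. 142. 144.]
scene 0.46 [ 634. -258.    9.] fence [-446.  -16.] rgb [ 54. 127.  68.]
top 0.74 [ 545. -250.    9.] fence [-416.   68.] rgb [ 51. 143.  70.]
top 0.6 [ 635. -257.   12.] fence [-445.  -17.] rgb [ 54. 167.  80.]
```

```bash

python3 -m handwheel '{"gripper":[2,2,2,2,2,2,2,2],"xyz":[[0.8,0,0],[1.2,0,0],[1.2,0,0],[1.2,0,0],[1.2,0,0],[1.2,0,0],[0.8,0,0],[0.4,0,0]],"angular":[[0,0,0],[0,0,0],[0,0,0],[0,0,0],[0,0,0],[0,0,0],[0,0,0],[0,0,0]]}'
python3 - <<'E'
from go import *; rem(583,174,4.5,1.893); d=look("scene"); look("top")
cv2.imwrite("pics/s3.png",cv2.resize(d["image"][100:300,200:400,::-1],(600,600),interpolation=cv2.INTER_CUBIC))
E
```

```text
clock: 19.97
position: [623.8, 55.2, 4.5]
tool_rot: [-3.142, -0.0, 1.894]
wrist_force: [-0.2, -1.4, -0.5]
finger_gap: 0.235
grasp_force: 0.5
t 19.97 pos [623.8  55.2   4.5] rot [-3.142 -0.     1.894] gap 0.23 F [-0.2 -1.4 -0.5]
turn deg [-0. -0.  0.] shift cm (goal frame) [12.56 -0.11  0.  ]
scene 0.76 [ 639. -257.   10.] fence [-446.  -21.] rgb [ 57. 134.  71.]
scene 0.65 [ 544. -248.    9.] fence [-414.   69.] rgb [ 55. 131.  70.]
top 0.75 [ 634. -259.    9.] fence [-447.  -15.] rgb [ 50. 154.  73.]
top 0.63 [ 544. -249.   12.] fence [-415.   69.] rgb [ 55. 164.  80.]
```

View pics/s3.png

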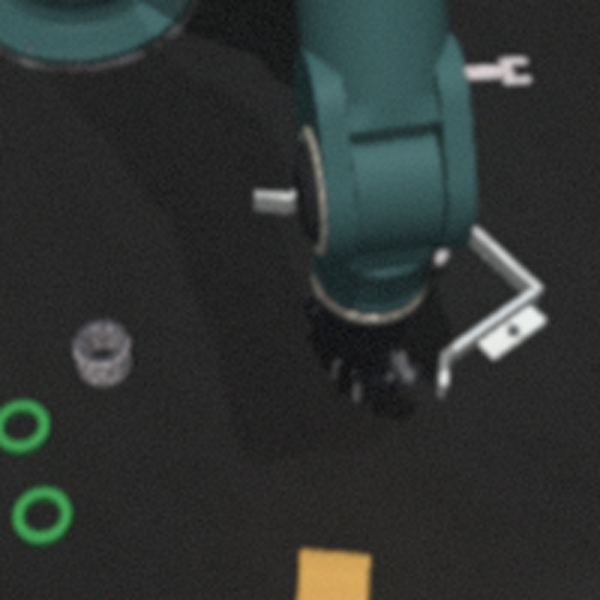

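```bash

python3 -m handwheel '{"gripper":[2,2,2,2,2,2,2,2],"xyz":[[0.8,0,0],[1.2,0,0],[1.2,0,0],[1.2,0,0],[1.2,0,0],[1.2,0,0],[0.8,0,0],[0.6,0,0]],"angular":[[0,0,0],[0,0,0],[0,0,0],[0,0,0],[0,0,0],[0,0,0],[0,0,0],[0,0,0]]}'
python3 -m handwheel '{"gripper":[2,2,2,2,2,2],"xyz":[[0.8,0,0],[0.9,0,0],[0.9,0,0],[0.7,0,0],[0.4,0,0],[0,0,0]],"angular":[[0,0,0],[0,0,0],[0,0,0],[0,0,0],[0,0,0],[0,0,0]]}'
python3 -m handwheel '{"gripper":[2,2,2,2,2,2,2,2],"xyz":[[-1,0,0],[-1,0,-1],[0,0,-3],[0,0,-3],[-3,0,-3],[-3,0,-3],[-3,0,-2],[-3,0,0]],"angular":[[0,0,0],[0,0,0],[0,0,0],[0,0,0],[0,0,0],[0,0,0],[0,0,0],[0,0,0]]}'
python3 -m handwheel '{"gripper":[2,2,2,2,2,2,2],"xyz":[[-3,0,0],[-3,0,0],[-3,0,0],[-3,0,0],[-3,0,0],[-3,0,0],[0,0,0]],"angular":[[0,0,0],[0,0,0],[0,0,0],[0,0,0],[0,0,0],[0,0,0],[0,0,0]]}'
python3 - <<'E'
from go import *; rem(583,174,4.5,1.893); d=look("scene"); e=look("top")
a=cv2.resize(d["image"][120:240,260:400,::-1],(395,340),interpolation=cv2.INTER_CUBIC)
b=cv2.resize(e["image"][160:280,170:310,::-1],(395,340),interpolation=cv2.INTER_CUBIC)
cv2.imwrite("pics/f.png",np.hstack([a,b]))
E
```

```text
clock: 20.83
position: [597.9, 132.7, 4.5]
tool_rot: [-3.142, -0.0, 1.893]
wrist_force: [0.7, -0.4, 1.5]
finger_gap: 0.233
grasp_force: 0.5
clock: 21.33
position: [586.3, 167.4, 4.5]
tool_rot: [-3.141, -0.0, 1.893]
wrist_force: [0.4, 0.2, 0.1]
finger_gap: 0.239
grasp_force: 0.0
clock: 22.0
position: [632.8, 30.8, 159.0]
tool_rot: [3.135, 0.002, 1.89]
wrist_force: [0.5, 0.1, 0.4]
finger_gap: 0.241
grasp_force: 0.0
clock: 22.58
position: [686.8, -145.9, 154.6]
tool_rot: [-3.141, 0.004, 1.884]
wrist_force: [0.3, -1.2, 0.5]
finger_gap: 0.233
grasp_force: 0.0
t 22.58 pos [ 686.8 -145.9  154.6] rot [-3.141  0.004  1.884] gap 0.23 F [ 0.3 -1.2  0.5]
turn deg [-0.1  0.2 -0.5] shift cm (goal frame) [33.63  0.29 15.01]
scene 0.77 [ 541. -248.    8.] fence [-413.   72.] rgb [ 51. 117.  64.]
scene 0.74 [575. 204.   8.] fence [ 16. -74.] rgb [148. 142. 144.]
scene 0.53 [ 634. -258.    9.] fence [-446.  -16.] rgb [ 49. 116.  62.]
scene 0.45 [508. 190.   9.] fence [19. -6.] rgb [139. 134. 135.]
scene 0.45 [453. 167.  10.] fence [11. 53.] rgb [161. 155. 156.]
scene 0.43 [799. -50.   9.] fence [-286. -228.] rgb [202. 158.  87.]
top 0.59 [573. 198.   8.] fence [ 11. -71.] rgb [179. 174. 169.]
top 0.58 [ 543. -249.   12.] fence [-415.   70.] rgb [ 55. 165.  80.]
top 0.49 [509. 186.   9.] fence [15. -6.] rgb [184. 179. 174.]
top 0.48 [ 634. -258.   13.] fence [-446.  -16.] rgb [ 48. 150.  70.]
```

View pics/f.png

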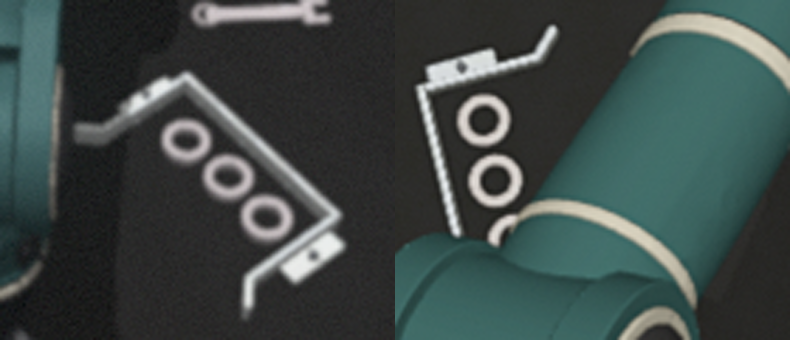

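All three rings lie flat inside the fence; in the left crop they are at (186,140), (228,177) and (267,217). In the fence frame they are at about x = 11–19 mm and y = 53, −6 and −73 mm, within the limits of ±34 and ±89 mm. The arm is clear of everything.

```bash
python3 -c "
from plant import arm; print(arm.sign_off())"
```

```text
the job is handed in; nothing more can be done
None
```

All three steel rings were slid into the fence and lie flat inside it. I handed the job in at about 23 s, and nothing else was touched as far as the pictures show, though I did not re-measure the stack, test block, case or wrench at the end.

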